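Find the release groove and pop the housing cover

ROBOT

A 6-joint arm with a two-finger parallel gripper is mounted at the origin on the work surface. World frame = base frame: x ahead of the robot, y to its left, z up, the work surface at z = 0. Lengths are in mm, angles in rad, forces in N, time in s.
With the tool pointing down it reaches from about 250 to 775 mm from the base axis. Payload 8.9 kg.
Tool frame: the origin (TCP) lies between the finger pads; the fingertips stand 19 mm ahead of it and the grasp point (between the pads) is the TCP; z points along the fingers, y is the line along which they close (so a half turn about z gives the same grasp; the last joint's range is limited). The gripper opens to 85 mm and grips with 20 to 120 N. Pads are 22 mm wide; open, the fingers measure 114 mm over their backs; the gripper's body (76 mm by 85 mm) begins 54 mm behind the grasp point. The pads swing forward as they close: fully open they stand 13 mm farther back than shut.
Start: joints at [-1.277, 0.291, -0.153, 1.127, 0, 1.431], TCP at [220.194, -476.59, 250.305] pointing down, gripper open.
Joint ranges: [-2.52, 2.52], [-0.91, 1.74], [-1.3, 1.37], [-1.96, 2.02], [-1.52, 1.47], [-3.14, 3.14]. Speed limits (rad/s): [2.22, 2.22, 2.79, 3.14, 3.14, 3.14].

INTERFACE

Orientations are given as a unit quaternion [w, x, y, z].
In Python, from rig import state, read_camera, finish_job gives the robot as it stands.
- The arm moves only by the tool jog_arm, never from a script. Its argument "motion" is a list that holds one entry, the list of rows, each a list of 7 numbers: the shift along the tool's x, y, z normalised to -1 to 1, where 1 is 0.25 m, then the turn, a rotation vector about the tool's x, y, z normalised to -1 to 1, where 1 is 0.5 rad, then the opening, from 0 (shut) to 1 (fully open). In form: [[[x, y, z, rx, ry, rz, claw], ...]]. A call has 1 to 8 rows; each row is the pose to reach, as a shift and turn from the pose commanded when the call began, along the tool's axes at that moment; what a row does not reach only later rows make up. A row lasts 1/12 s, in which the tool goes at most 41.7 mm and 7.16 degrees, less where a joint would pass 70% of its speed; a pose out of reach is approached as far as the arm can. A call with a number of a shift or a turn outside -1 to 1 is refused whole. A call with a gripper value outside its range is refused whole. The fingers move at their own pace and stop on an object; "squeeze" is the grip in N (left out, the last holds). Time passes only in rows, so rows that repeat a pose let the fingers close. It gives the time, the measured TCP pose, the force, the opening and the grip force at its end, in the units of the state.
- state(): the state, without advancing time (a new reading comes with each control period).
- read_camera(name): name is "side" or "top"; returns a dict with "pixels" (480x640x3 uint8, red, green, blue), "fx", "fy", "cx", "cy" (pixels), "extrinsics" (4x4, takes a point from camera to world coordinates). Camera axes: x right, y down, z forward; pixel columns grow to the right and rows downward; lengths in mm; the calibration is good to about 2 mm. A picture is of the moment at which its call begins. There is no depth.
- finish_job(): hands the job in; it is judged then, once.
The state is a dict: "time": time; "joints": joint angles; "joint_vel": joint speeds; "joint_torque": joint torques, N m; "tcp_pos": TCP position; "tool_rot": TCP orientation; "ft_force": force on the tool from outside, world axes, zero at the start; "wrist_torque": the same for the moment, N m; "gripper_width": opening from 0.0 (shut) to 1.0 (fully open); "finger_force": force on a finger pad.
Only numpy, scipy, OpenCV 4.12 (cv2) and the standard library are available. Lean on these libraries where they do the work, as an engineer would, in place of code of your own. Each camera call takes 0.05 s, during which the arm holds its last target. There are 200 camera calls.

TASK

Open the closed white housing by its hidden release: with the gripper shut, put the fingertips lightly on top of the housing's near edge close to one of its ends, run them along the edge until they come to the groove, and press the catch inside the groove down until the cover springs ajar. Then let go of the catch and leave the cover standing ajar. Do not push, pull or pry the cover itself, do not bear down hard on the housing, and leave the battery, jar, screwdriver and side cutters where they are.

Things in the scene. Friction and masses are not known exactly. Their poses are not given: they have to be found in the camera images.
- housing: Closed off-white plastic housing, fixed on the bench, 210 (x) by 300 (y) by 80 mm high. Origin: centre of its underside. x points from the near edge back to the cover's hinge, y along the near edge to the left, z up. The near edge is a flat level ledge 40 mm deep (x -105 to -65 mm), 80 mm high; behind it, after 1.5 mm, comes the cover, flush with it.
- edge_mid (a point): Middle of the near edge's top face, half-way along it and across it; axes as the housing's. The release groove is a notch right across the ledge, open to the front, 48 mm wide along the edge, as off-white as the rest. Its place differs every time and is not given: its centre is at most 42 mm left or right of this point.
- edge_left (a point): Left end (+y) of the near edge, on its top face, half-way across the ledge. The edge's top is plain and level all along except at the groove.
- edge_right (a point): Right end (-y) of the near edge, on its top face, half-way across the ledge. Both ends are 150 mm from the middle.
- catch (a joint): Catch in the groove, rad: 0 up, 0.22 at its stop. Its off-white tab, 44 mm wide, covers the groove's bottom 8 mm below the edge's top, so shut fingertips lose the edge's support there. It pivots at its rear, under the cover. A fingertip pressing half-way across the ledge frees the cover after some 3 to 5 mm (about 0.12 rad), at 6 to 12 N. It springs back when let go.
- cover (a joint): Cover, hinged at its rear (+x) border, rad: 0 shut, growing as it opens. The catch holds it below 0.02; once freed, a spring lifts it to about 0.15 (front border some 25 mm up), where it stays.
- battery: Loose black spare battery, 43 by 97 by 52 mm high, on the bench in front of the housing. Origin: centre of its underside.
- jar: Loose small clear jar with a blue cap, 46 mm across, 48 mm high, in front of the housing. Origin: centre of its underside.
- driver: Loose screwdriver, about 195 mm long and 25 mm thick, black and yellow handle, to the right of the housing. Origin: on its underside where the handle ends.
- cutters: Loose side cutters with red and black handles, about 135 mm long, 14 mm thick, to the left of the housing. Origin: under the rivet.

How it is judged (in metres and radians):
On the way, in this order (a step that is already met when the one before it is completed fails the run):
1. the fingertips rest on top of the near edge close to one of its ends (within 70 mm of it) (contact force between the fingers and housing above 0.3 N and x of the grasp point in the frame of edge_mid between -0.03 and 0.025 m and z of the grasp point in the frame of edge_mid between 0.006 and 0.05 m and (y of the grasp point in the frame of edge_mid above 0.08 m or y of the grasp point in the frame of edge_mid below -0.08 m)), for 0.1 s.
2. the fingertips touch the edge's top farther in, where the groove may be, and not yet the catch (contact force between the fingers and anything else above 0.3 N and x of the grasp point in the frame of edge_mid between -0.03 and 0.025 m and z of the grasp point in the frame of edge_mid between 0.006 and 0.05 m and y of the grasp point in the frame of edge_mid between -0.075 and 0.075 m and contact force between the fingers and catch below 0.1 N), for 0.1 s.
3. the fingertips press the catch down in the groove past its release point (value of joint catch above 0.12 rad and contact force between the fingers and catch above 0.5 N), for 0.05 s.
At the end, for the whole second after the job is handed in: The cover stands ajar by itself (0.08 to 0.25 rad) at rest, the catch has sprung back (below 0.03 rad), and the battery, jar, screwdriver and side cutters are within 20 mm of where they were (value of joint cover between 0.08 and 0.25 rad and velocity of joint cover below 0.05 rad/s and value of joint catch below 0.03 rad and distance of each of battery, jar, driver, cutters from where it was at the start of the episode below 0.02 m); the robot touches nothing.
It fails at once if the battery, jar, screwdriver or side cutters moved by 20 mm or more (distance of any of battery, jar, driver, cutters from where it was at the start of the episode above 0.02 m).
It fails at once if the fingers push, pull or pry the cover (over 8 N) (contact force between the fingers and cover above 8 N).
It fails at once if the cover is swung wide open instead of standing ajar (over 0.3 rad) (value of joint cover above 0.3 rad).
It fails at once if the fingers bear down hard (over 50 N) (contact force between the fingers and anything else above 50 N).
It also fails if it takes over 54 s, if anything falls off the work surface, if the arm or the gripper's body presses on something with over 40 N, if the wrist force passes 120 N, or if a joint passes its speed limit or range.

## Working session

There is one attempt and no reset: what is moved stays moved. The work goes in short steps, Python scripts to look and compute and a tool call to move; the robot and the scene stay as the last step left them, time stands still between calls to the robot, and variables do not carry over. Pictures are saved under pics/ and viewed, at most 10 in all, crops included, and the job is handed in when it is done.

Besides the shell and the picture viewer there is one more tool, called after "Call:" by a JSON object that holds its "api" and its "payload", one argument or row to a line. jog_arm: Moves the arm, as the interface text tells. Scaled input: -1 to 1 covers 0.25 m each way for a shift and 0.5 rad each way for a turn. Its arguments: {"type":"object","properties":{"motion":{"type":"array"},"squeeze":{"type":"number"}},"required":["motion"]}

```bash
mkdir -p pics
python3 - <<'E'
from rig import *
import cv2,numpy as np
for n in("top","side"):
    c=read_camera(n);cv2.imwrite(f"pics/{n}0.png",c["pixels"][:,:,::-1]);print(n,c["fx"],c["fy"],c["cx"],c["cy"],np.round(c["extrinsics"],4).tolist())
s=state();print(s["time"],s["tcp_pos"],s["tool_rot"],s["ft_force"])
E
```

```text
top 497.34501648055374 497.34501648055374 325.3344322396868 245.11125982454035 [[0.0054, -0.9989, 0.0459, 522.846], [-0.9999, -0.0048, 0.0135, 28.1039], [-0.0132, -0.046, -0.9989, 1142.1157], [0.0, 0.0, 0.0, 1.0]]
side 491.9047581305864 491.9047581305864 314.60156565208797 241.80127191129066 [[0.9707, -0.1742, 0.1653, 442.611], [-0.2401, -0.7169, 0.6546, -527.9978], [0.0044, -0.6751, -0.7377, 737.8815], [0.0, 0.0, 0.0, 1.0]]
0.1 [ 220.09181345 -476.25521201  249.80479653] [-5.50399477e-04  9.76679392e-01  2.14702258e-01 -4.78825255e-05] [ 0.10795702 -0.05306341  0.40782282]
```

View pics/top0.png

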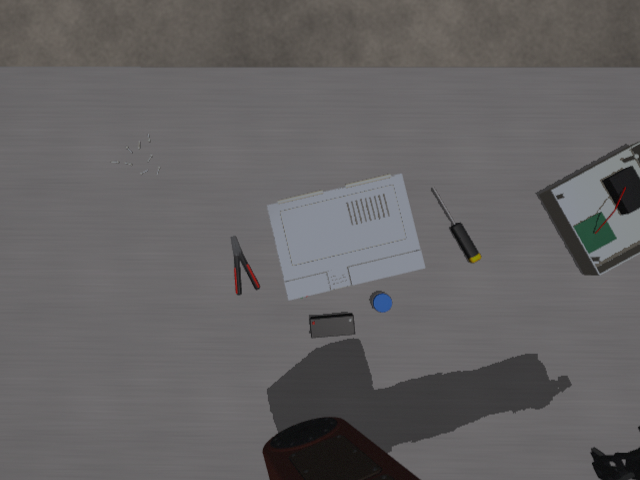

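View pics/side0.png

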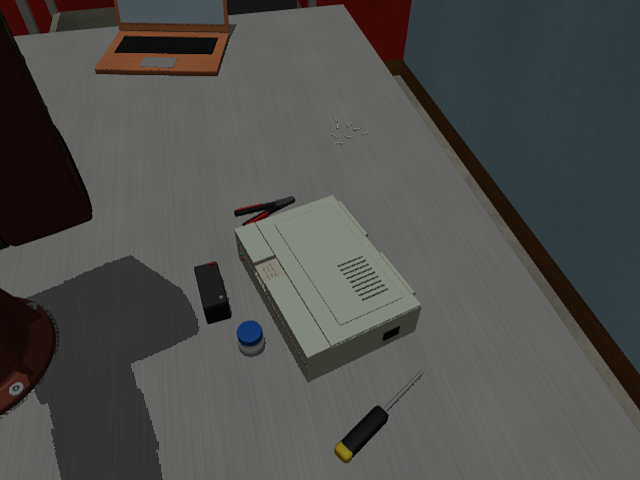

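The top view shows the housing with its near edge running from about (288,299) to (424,268) and a likely groove around x=328–348. I'll zoom in for exact corners.

Run:
```python
import cv2
i=cv2.imread("pics/top0.png")[165:310,255:440];i=cv2.resize(i,None,fx=4,fy=4,interpolation=cv2.INTER_CUBIC)
cv2.imwrite("pics/crop.png",cv2.convertScaleAbs(i,alpha=1.3))
```

```text
(no output)
```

View pics/crop.png

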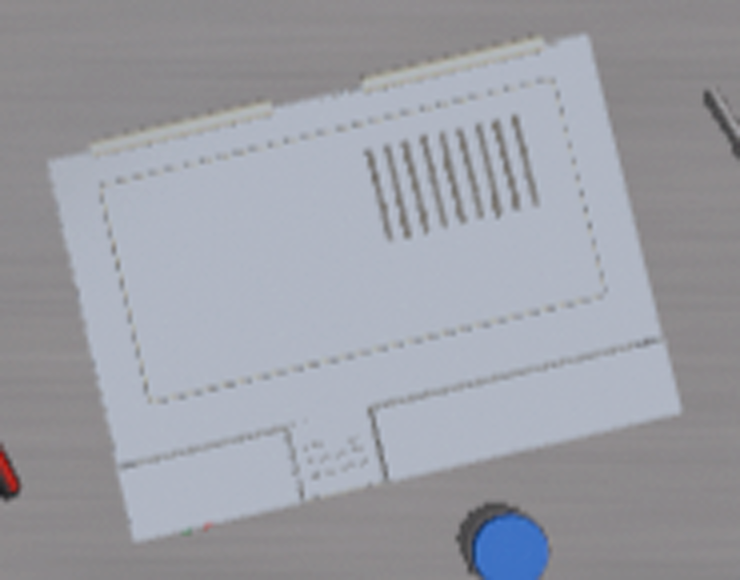

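The crop shows near corners (134,542) and (681,412), back corners (49,160) and (588,35), and groove walls at u≈302 and 387 on the front border. That puts the groove about 35 mm left of the middle.

```bash
cat > g.py <<'E'
from rig import *
import numpy as np
from scipy.spatial.transform import Rotation as R
def setup():
    c=read_camera("top");E=np.array(c["extrinsics"])
    def w(u,v,z):
        d=E[:3,:3]@[(255+(u+.5)/4-.5-c["cx"])/c["fx"],(165+(v+.5)/4-.5-c["cy"])/c["fy"],1]
        return (E[:3,3]+d*(z-E[2,3])/d[2])
    P=np.array([w(u,v,80)[:2] for u,v in[(134,542),(681,412),(588,35),(49,160)]])
    M=np.array([[-105,150],[-105,-150],[105,-150],[105,150]])
    a=np.linalg.lstsq(np.c_[M,-M[:,1],M[:,0]].reshape(4,2,2).reshape(4,4)*0+1,np.zeros(4),rcond=None) if 0 else None
    m=M[:,0]+1j*M[:,1];p=P[:,0]+1j*P[:,1]
    k=np.sum((p-p.mean())*m.conj())/np.sum(abs(m)**2)
    return p.mean(),k,w,p-p.mean()-k*m
E
python3 - <<'E'
from g import *
o,k,w,res=setup();yaw=np.angle(k);print("centre",o,"scale",abs(k),"yaw",yaw,"res",res)
r=np.exp(1j*yaw)
for y in(110,80,60,35,-35):
    q=o+r*(-85+1j*y);print(y,q)
for u,v in[(302,498),(387,480),(290,432),(371,408)]:
    q=w(u,v,80);print("wall",(q[0]+1j*q[1]-o)/r)
for n,u,v,z in[("jar",511,548,48)]: q=w(u,v,z);print(n,(q[0]+1j*q[1]-o)/r)
s=state();q=s["tool_rot"];T=R.from_quat(np.r_[q[1:],q[0]]);print(T.as_matrix().round(3))
E
```

```text
centre (590.887948392036-0.18848507256798896j) scale 0.9939214838722095 yaw 0.23493607702192876 res [-0.68353291+0.50063433j  0.61187601-0.20724556j -0.40650387+0.25740539j
  0.47816077-0.55079416j]
110 (482.6170743135793+87.00335988031144j)
80 (489.60049888429415+57.827483179428285j)
60 (494.25611526477076+38.37689871217286j)
35 (500.07563574036647+14.063668128103565j)
-35 (516.3702930720344-54.01337750729043j)
wall (-102.46911155432049+57.31858185559539j)
wall (-103.43626580440048+11.087708314655766j)
wall (-66.86022006715412+55.55274972836367j)
wall (-64.23929744198023+10.590001999567026j)
jar (-156.24913075032248-47.364885671766594j)
[[ 0.908  0.419 -0.   ]
 [ 0.419 -0.908  0.001]
 [ 0.    -0.001 -1.   ]]
```

Call:
{"api": "jog_arm", "payload": {
  "motion": [
    [[0.15, -0.06, 0, 0, 0, 0, 0], [0.3, -0.12, 0, 0, 0, 0, 0], [0.45, -0.19, 0, 0, 0, 0, 0], [0.6, -0.25, 0, 0, 0, 0, 0], [0.75, -0.31, 0, 0, 0, 0, 0], [0.858, -0.362, 0, 0, 0, 0, 0], [0.858, -0.362, 0, 0, 0, 0, 0], [0.858, -0.362, 0, 0, 0, 0, 0]]
  ],
  "squeeze": 20
}}

```text
time: 0.82
tcp_pos: [377.7, -303.3, 250.2]
tool_rot: [-0.0, 0.976, 0.216, -0.0]
ft_force: [0.3, -0.4, 0.4]
gripper_width: -0.006
finger_force: 0.0
```

Call:
{"api": "jog_arm", "payload": {
  "motion": [
    [[0.15, -0.06, 0, 0, 0, 0.1, 0], [0.3, -0.12, 0, 0, 0, 0.2, 0], [0.45, -0.19, 0, 0, 0, 0.3, 0], [0.6, -0.25, 0, 0, 0, 0.394, 0], [0.75, -0.31, 0, 0, 0, 0.394, 0], [0.858, -0.362, 0, 0, 0, 0.394, 0], [0.858, -0.362, 0, 0, 0, 0.394, 0], [0.858, -0.362, 0, 0, 0, 0.394, 0]]
  ]
}}

```text
time: 1.48
tcp_pos: [534.0, -132.4, 249.8]
tool_rot: [0.0, 0.993, 0.118, -0.0]
ft_force: [0.5, 0.5, -0.6]
gripper_width: 0.001
finger_force: 0.0
```

Call:
{"api": "jog_arm", "payload": {
  "motion": [
    [[0, 0, 0.13, 0, 0, 0, 0], [0, 0, 0.26, 0, 0, 0, 0], [0, 0, 0.38, 0, 0, 0, 0], [0, 0, 0.48, 0, 0, 0, 0], [0, 0, 0.54, 0, 0, 0, 0], [0, 0, 0.57, 0, 0, 0, 0], [0, 0, 0.58, 0, 0, 0, 0], [0, 0, 0.58, 0, 0, 0, 0]]
  ]
}}

```text
time: 2.15
tcp_pos: [533.3, -133.5, 105.4]
tool_rot: [0.0, 0.993, 0.117, -0.0]
ft_force: [-0.1, 0.6, 0.8]
gripper_width: -0.004
finger_force: 0.0
```

Call:
{"api": "jog_arm", "payload": {
  "motion": [
    [[0, 0, 0.004, 0, 0, 0, 0], [0, 0, 0.008, 0, 0, 0, 0], [0, 0, 0.012, 0, 0, 0, 0], [0, 0, 0.012, 0, 0, 0, 0]]
  ]
}}

```text
time: 2.48
tcp_pos: [534.0, -132.5, 102.8]
tool_rot: [0.0, 0.993, 0.118, 0.0]
ft_force: [0.2, 0.8, 0.1]
gripper_width: -0.002
finger_force: 0.0
```

Run:
```python
from rig import *
import cv2
i=read_camera("side")["pixels"][180:390,190:430,::-1]
cv2.imwrite("pics/s1.png",cv2.resize(i,None,fx=2.5,fy=2.5));print(state()["tcp_pos"],state()["ft_force"])
```

```text
[ 533.9189622  -132.36087941  102.68660579] [-0.1391426   0.08507537 -0.27612215]
```

View pics/s1.png

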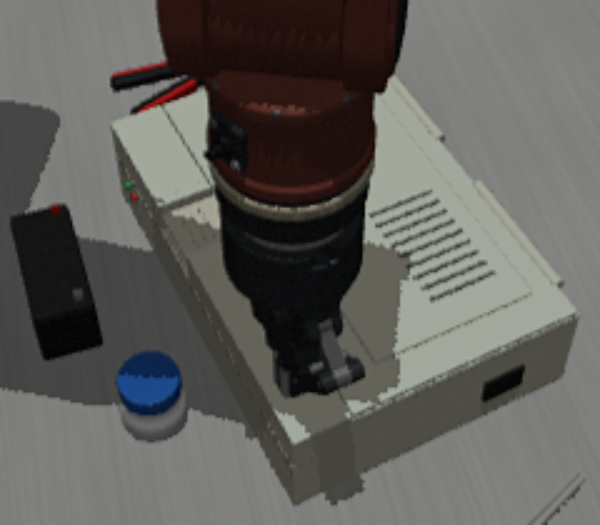

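Run:
```python
from g import *
o,k,w,_=setup();r=k/abs(k)
c=read_camera("side");E=np.linalg.inv(np.array(c["extrinsics"]))
def pr(x,y,z):
    q=o+r*(x+1j*y);p=E[:3,:3]@[q.real,q.imag,z]+E[:3,3]
    return ((p[0]/p[2]*c["fx"]+c["cx"]-190)*2.5).round(),((p[1]/p[2]*c["fy"]+c["cy"]-180)*2.5).round()
print("corner",pr(-105,-150,80),"gap R",pr(-65,-150,80),"gap -115",pr(-65,-115,80))
for dx in(-11,11):
  for dy in(-14,14): print(dx,dy,pr(-86+dx,-115+dy,84))
```

```text
corner (np.float64(295.0), np.float64(446.0)) gap R (np.float64(354.0), np.float64(419.0)) gap -115 (np.float64(327.0), np.float64(375.0))
-11 -14 (np.float64(291.0), np.float64(410.0))
-11 14 (np.float64(270.0), np.float64(374.0))
11 -14 (np.float64(323.0), np.float64(395.0))
11 14 (np.float64(302.0), np.float64(361.0))
```

The side view agrees with the projection: the tips are over the ledge near its right end, clear of the cover gap. I'll shift 3 mm away from the cover and lower until they touch.

Call:
{"api": "jog_arm", "payload": {
  "motion": [
    [[-0.012, 0, 0, 0, 0, 0, 0], [-0.012, 0, 0.004, 0, 0, 0, 0], [-0.012, 0, 0.008, 0, 0, 0, 0], [-0.012, 0, 0.008, 0, 0, 0, 0]]
  ]
}}

```text
time: 2.97
tcp_pos: [530.7, -133.0, 100.1]
tool_rot: [-0.0, 0.993, 0.118, -0.0]
ft_force: [0.0, -0.3, 0.4]
gripper_width: 0.001
finger_force: 0.0
```

Call:
{"api": "jog_arm", "payload": {
  "motion": [
    [[0, 0, 0.004, 0, 0, 0, 0], [0, 0, 0.004, 0, 0, 0, 0], [0, 0, 0.004, 0, 0, 0, 0]]
  ]
}}

```text
time: 3.22
tcp_pos: [530.8, -133.0, 99.2]
tool_rot: [-0.0, 0.993, 0.118, -0.0]
ft_force: [0.6, 0.8, -0.2]
gripper_width: 0.001
finger_force: 0.0
```

Call:
{"api": "jog_arm", "payload": {
  "motion": [
    [[0, 0, 0.002, 0, 0, 0, 0], [0, 0, 0.002, 0, 0, 0, 0], [0, 0, 0.002, 0, 0, 0, 0]]
  ]
}}

```text
time: 3.47
tcp_pos: [530.9, -133.1, 99.1]
tool_rot: [0.0, 0.993, 0.118, 0.0]
ft_force: [-2.5, 1.1, 5.4]
gripper_width: -0.001
finger_force: 2.5
```

Call:
{"api": "jog_arm", "payload": {
  "motion": [
    [[0, 0, 0.002, 0, 0, 0, 0], [0, 0, 0.002, 0, 0, 0, 0], [0, 0, 0.002, 0, 0, 0, 0]]
  ]
}}

```text
time: 3.72
tcp_pos: [530.9, -133.1, 99.0]
tool_rot: [0.0, 0.993, 0.118, 0.0]
ft_force: [-2.8, 1.3, 11.3]
gripper_width: 0.004
finger_force: 5.6
```

Contact at 11 N. Ease off slightly and slide left along the edge.

Call:
{"api": "jog_arm", "payload": {
  "motion": [
    [[0, 0, -0.001, 0, 0, 0, 0], [0, -0.03, -0.001, 0, 0, 0, 0], [0, -0.06, -0.001, 0, 0, 0, 0], [0, -0.09, -0.001, 0, 0, 0, 0], [0, -0.12, -0.001, 0, 0, 0, 0], [0, -0.15, -0.001, 0, 0, 0, 0], [0, -0.18, -0.001, 0, 0, 0, 0], [0, -0.18, -0.001, 0, 0, 0, 0]]
  ]
}}

```text
time: 4.38
tcp_pos: [520.6, -88.1, 99.1]
tool_rot: [0.0, 0.993, 0.118, 0.001]
ft_force: [0.1, 2.0, 7.3]
gripper_width: 0.003
finger_force: 3.9
```

Call:
{"api": "jog_arm", "payload": {
  "motion": [
    [[0, -0.03, 0, 0, 0, 0, 0], [0, -0.06, 0, 0, 0, 0, 0], [0, -0.09, 0, 0, 0, 0, 0], [0, -0.12, 0, 0, 0, 0, 0], [0, -0.15, 0, 0, 0, 0, 0], [0, -0.18, 0, 0, 0, 0, 0], [0, -0.18, 0, 0, 0, 0, 0], [0, -0.18, 0, 0, 0, 0, 0]]
  ]
}}

```text
time: 5.05
tcp_pos: [509.8, -44.2, 98.9]
tool_rot: [-0.0, 0.993, 0.118, 0.0]
ft_force: [0.3, 2.0, 8.5]
gripper_width: 0.005
finger_force: 4.3
```

Call:
{"api": "jog_arm", "payload": {
  "motion": [
    [[0, -0.024, 0, 0, 0, 0, 0], [0, -0.048, 0, 0, 0, 0, 0], [0, -0.072, 0, 0, 0, 0, 0], [0, -0.096, 0, 0, 0, 0, 0], [0, -0.12, 0, 0, 0, 0, 0], [0, -0.14, 0, 0, 0, 0, 0], [0, -0.14, 0, 0, 0, 0, 0]]
  ]
}}

```text
time: 5.63
tcp_pos: [501.7, -10.5, 98.9]
tool_rot: [0.0, 0.993, 0.118, 0.0]
ft_force: [0.4, 1.0, 6.7]
gripper_width: 0.001
finger_force: 3.5
```

Call:
{"api": "jog_arm", "payload": {
  "motion": [
    [[0, -0.024, 0, 0, 0, 0, 0], [0, -0.048, 0, 0, 0, 0, 0], [0, -0.072, 0, 0, 0, 0, 0], [0, -0.096, 0, 0, 0, 0, 0], [0, -0.096, 0, 0, 0, 0, 0]]
  ]
}}

```text
time: 6.05
tcp_pos: [495.0, 13.2, 98.2]
tool_rot: [-0.0, 0.993, 0.118, -0.001]
ft_force: [0.1, -0.8, 0.0]
gripper_width: -0.003
finger_force: 0.0
```

Run:
```python
from g import *
import cv2
o,k,w,_=setup();p=state()["tcp_pos"];print((p[0]+1j*p[1]-o)/(k/abs(k)),state()["ft_force"])
```

```text
(-89.84500913244092+34.76075506327657j) [-0.02830221  0.55883407  0.26930263]
```

Support lost at y≈35 mm: that is the groove. Next I press down.

Call:
{"api": "jog_arm", "payload": {
  "motion": [
    [[0, 0, 0.008, 0, 0, 0, 0], [0, 0, 0.016, 0, 0, 0, 0], [0, 0, 0.024, 0, 0, 0, 0], [0, 0, 0.028, 0, 0, 0, 0], [0, 0, 0.032, 0, 0, 0, 0], [0, 0, 0.036, 0, 0, 0, 0], [0, 0, 0.036, 0, 0, 0, 0]]
  ]
}}

```text
time: 6.68
tcp_pos: [494.7, 11.4, 89.4]
tool_rot: [0.0, 0.993, 0.117, -0.001]
ft_force: [-4.7, -0.3, 6.2]
gripper_width: 0.002
finger_force: 3.2
```

Call:
{"api": "jog_arm", "payload": {
  "motion": [
    [[0, 0, 0.004, 0, 0, 0, 0], [0, 0, 0.008, 0, 0, 0, 0], [0, 0, 0.008, 0, 0, 0, 0]]
  ]
}}

```text
time: 6.93
tcp_pos: [493.8, 11.3, 87.3]
tool_rot: [0.0, 0.993, 0.117, -0.002]
ft_force: [-8.1, -2.4, 9.8]
gripper_width: -0.001
finger_force: 5.5
```

Call:
{"api": "jog_arm", "payload": {
  "motion": [
    [[0, 0, 0.004, 0, 0, 0, 0], [0, 0, 0.008, 0, 0, 0, 0], [0, 0, 0.008, 0, 0, 0, 0]]
  ]
}}

```text
time: 7.18
tcp_pos: [492.9, 11.1, 85.1]
tool_rot: [0.001, 0.993, 0.117, -0.003]
ft_force: [-12.0, -4.6, 12.3]
gripper_width: 0.002
finger_force: 7.1
```

Run:
```python
from rig import *
import cv2
i=read_camera("side")["pixels"][180:390,190:430,::-1]
cv2.imwrite("pics/s2.png",cv2.resize(i,None,fx=2.5,fy=2.5));print(state()["tcp_pos"],state()["ft_force"],state()["wrist_torque"])
```

```text
[492.91542057  11.12099783  85.16981753] [-11.31473751  -4.38312119  11.93803362] [-0.90177927  2.51368275 -0.0289014 ]
```

View pics/s2.png

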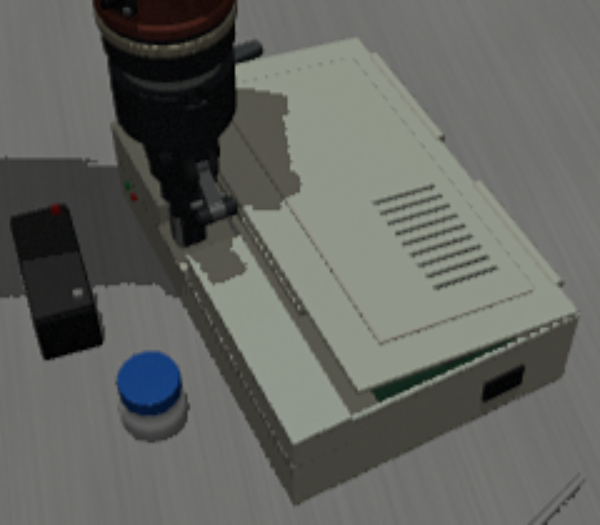

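The cover has sprung ajar. Retreat straight up, easing slightly away from the cover.

Call:
{"api": "jog_arm", "payload": {
  "motion": [
    [[-0.006, 0, -0.008, 0, 0, 0, 0], [-0.012, 0, -0.02, 0, 0, 0, 0], [-0.016, 0, -0.04, 0, 0, 0, 0], [-0.02, 0, -0.08, 0, 0, 0, 0], [-0.03, 0, -0.16, 0, 0, 0, 0], [-0.04, 0, -0.28, 0, 0, 0, 0], [-0.05, 0, -0.4, 0, 0, 0, 0], [-0.05, 0, -0.5, 0, 0, 0, 0]]
  ]
}}

```text
time: 7.9
tcp_pos: [483.7, 8.9, 213.3]
tool_rot: [0.0, 0.993, 0.118, 0.001]
ft_force: [0.6, 0.6, -0.6]
gripper_width: -0.002
finger_force: 0.0
```

Call:
{"api": "jog_arm", "payload": {
  "motion": [
    [[-0.1, 0, -0.1, 0, 0, 0, 0], [-0.2, 0, -0.2, 0, 0, 0, 0], [-0.3, 0, -0.2, 0, 0, 0, 0], [-0.3, 0, -0.2, 0, 0, 0, 0], [-0.3, 0, -0.2, 0, 0, 0, 0], [-0.3, 0, -0.2, 0, 0, 0, 0], [-0.3, 0, -0.2, 0, 0, 0, 0], [-0.3, 0, -0.2, 0, 0, 0, 0]]
  ]
}}

```text
time: 8.57
tcp_pos: [411.4, -8.5, 260.3]
tool_rot: [-0.0, 0.993, 0.118, -0.0]
ft_force: [0.1, -0.3, -0.4]
gripper_width: 0.004
finger_force: 0.0
```

Run:
```python
from rig import *
import cv2
i=read_camera("side")["pixels"][180:390,190:430,::-1]
cv2.imwrite("pics/s3.png",cv2.resize(i,None,fx=2.5,fy=2.5));print(state()["time"],state()["ft_force"])
```

```text
8.6167 [ 0.04261866 -0.06669438 -0.74337224]
```

View pics/s3.png

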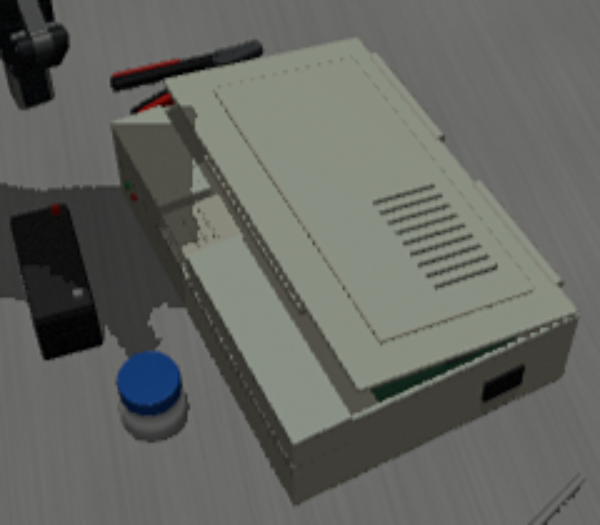

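The cover stands ajar, the catch tab at (205,220) is free, the battery, jar and cutters have not moved, and the arm is clear.

```bash
python3 -c "from rig import *;print(finish_job())"
```

```text
the job is handed in; nothing more can be done
None
```

The release was found about 35 mm left of the middle and pressed; the last picture showed the cover ajar, the catch free and the arm clear, and I handed the job in at about 8.6 s with no verdict returned.

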